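# Roll the cock plug home on its flat

### The arm

A 7-joint arm with a two-finger parallel gripper is mounted at the origin on the work surface. World frame = base frame: x ahead of the robot, y to its left, z up, the work surface at z = 0. Lengths are in mm, angles in rad, forces in N, time in s.
With the tool pointing down it reaches from about 400 to 875 mm from the base axis. Payload 4.4 kg.
Tool frame: the origin (TCP) lies midway between the tips of the shut fingers; the grasp point (between the pads) lies 19 mm behind it; z points along the fingers, y is the direction in which the jaws open and shut (so a half turn about z gives the same grasp; the last joint's range is limited). The gripper opens to 85 mm and grips with 20 to 120 N. Pads are 22 mm wide; open, the fingers measure 114 mm over their backs; the gripper's body (76 mm by 85 mm) begins 54 mm behind the grasp point. The pads swing forward as they close: fully open they stand 13 mm farther back than shut.
Start: joints at [-1.285, 0.628, 0.038, 1.517, -0.027, 0.996, -0.02], TCP at [223.959, 610.213, 231.313] pointing down, gripper open.
Joint ranges: [-3.06, 3.06], [-0.37, 2.12], [-1.25, 1.32], [0.18, 2.47], [-1.1, 4.24], [0.23, 1.98], [-2.94, 2.94]. Speed limits (rad/s): [2.57, 2.57, 3.14, 3.14, 3.14, 3.14, 3.14].

### API

Orientations are given as [roll, pitch, yaw] about the fixed x, y, z axes, in that order (R = Rz(yaw) Ry(pitch) Rx(roll)).
In Python, from cell import * gives the robot as it stands. The module is installed in compiled form; this text tells all that it offers.
- The arm moves only by the tool move_arm, never from a script. Its argument "series" is a list of rows, each a list of 2 entries, a list of its own where there are three numbers: the shift along the tool's x, y, z in m, then the turn about the tool's z in rad. In form: [[[x, y, z], yaw], ...]. A call has 1 to 5 rows; each row is the pose to reach, as a shift and turn from the pose measured when the call began, along the tool's axes at that moment; what a row does not reach only later rows make up. A row lasts 1/8 s, in which the tool goes at most 62.5 mm and 10.7 degrees, less where a joint would pass 70% of its speed; a pose out of reach is approached as far as the arm can. A call with a gripper value outside its range is refused whole. "claw" is the opening, from 0 (shut) to 1 (fully open), set as the call begins (left out, the last holds). The fingers move at their own pace and stop on an object; the grip force is fixed at half the most. Time passes only in rows, so rows that repeat a pose let the fingers close. It gives the time, the measured TCP pose, the force and the opening at its end, in the units of the state.
- read_state(): the state, without advancing time (a new reading comes with each control period).
- get_image(name): name is "scene" or "top" or "wrist"; returns the picture (400x640x3 uint8, blue, green, red); there is no depth.
- camera_model(name): a dict with "fov_y" (degrees; the focal length in pixels is half the picture's height over the tangent of half this angle, whatever the lens; pixels are square), "cx", "cy" (the principal point, pixels), "k1" (the pictures are not rectified: a ray, as slopes to the right and down, at radius r is drawn at 1 + k1 r^2 times it, then the intrinsics apply), "pose" (4x4, takes a point from camera to world coordinates); the wrist camera has in their place "tool_from_camera" (4x4, takes a point from camera to tool coordinates, whose origin is the TCP and whose axes are the flange's). Camera axes: x right, y down, z forward; pixel columns grow to the right and rows downward; lengths in mm; the calibration is good to about 2 mm. A picture is of the moment at which its call begins: read the wrist's pose just before it. camera_model takes no time and is no camera call.
- finish_job(): hands the job in, once; it reports no verdict.
The state is a dict: "clock": time; "qpos": joint angles; "qd": joint speeds; "tau": joint torques, N m; "eef_pos": TCP position; "tool_rot": TCP orientation; "force": force on the tool from outside, world axes, zero at the start; "torque": the same for the moment, N m; "width": finger opening in mm.
Only numpy, scipy, OpenCV 4.12 (cv2) and the standard library are available. Lean on these libraries where they do the work, as an engineer would, in place of code of your own. Each camera call takes 0.05 s, during which the arm holds its last target. There are 200 camera calls.

### The job

Two brass plugs from the still's drain cocks lie in wooden V-cradles on the bench, each with a lever leaning over to one side. Take the one with the orange knob, which has a flat milled along it, and swing its lever up so that the plug rolls in its V-groove until the flat beds on the sloping side and the lever stands upright. Leave it there, lying in its cradle, and do not lift it out of the groove or disturb the plug with the black knob.

Things in the scene. Friction and masses are not known exactly. Their poses are not given: they have to be found in the camera images.
- flat_stem_center (a point): Centre, on its axis, of the brass plug with the flat: loose, radius 22, length 120 mm, 0.55 kg, oiled, balanced. x along the plug, z along its lever. The pale flat, 27 mm wide, 17.5 mm from the axis, faces half-way between its +y and -z. At the start the lever leans about 50 degrees to -y of the cradle; swung up towards +y, the flat drops 4 mm onto the +y slope, by itself over the last 10 degrees.
- flat_stem_knob (a point): Centre of the orange ball knob, 26 mm in diameter, on the end of this plug's lever (steel rod 10 mm thick), 80 mm from the plug's axis, half-way along it. Free all round, it can be taken from above; held by its two sides along the plug's axis, it turns between the fingers as it is carried round the arc.
- flat_cradle: Wooden V-cradle of the flatted plug, fixed to the bench: 100 (x) by 90 (y), 37 mm high; origin at the centre of its underside, z up. The 90 degree groove runs along x, its bottom 10 mm above the bench. The plug's axis lies 41 mm above the bench at y = 0 while on its round, 38 mm at y = +3 mm with its flat bedded on the +y slope.
- plain_stem_knob (a point): Centre of the black ball knob, 26 mm in diameter, of the other plug, which is plain round with no flat and lies in a like cradle of its own; leave it alone.
There are look-alikes about, which are no part of the job. What is shaped like the part that bears flat_stem_center but red or turquoise is not meant.

How it is judged:
By the outcome, as a careful person would: the job done as asked, in the order asked, and still so for the second after the job is handed in, with the robot touching nothing.
It also fails if it takes over 35 s, if anything falls off the work surface, if the arm or the gripper's body presses on something with over 40 N, if the wrist force passes 120 N, or if a joint passes its speed limit or range.

## Working session

There is one attempt and no reset: what is moved stays moved. The work goes in short steps, Python scripts to look and compute and a tool call to move; the robot and the scene stay as the last step left them, time stands still between calls to the robot, and variables do not carry over. Pictures are saved under pics/ and viewed, about 8 in all and at most 12, crops included, and the job is handed in when it is done.

Besides the shell and the picture viewer there is one more tool, called after "Call:" by a JSON object that holds its "name" and its "arguments". move_arm: Moves the arm, as the interface text tells. Its arguments: {"type":"object","properties":{"series":{"type":"array"},"claw":{"type":"number"}},"required":["series"]}

```bash
mkdir -p pics; cat > h.py <<'E'
from cell import *
import numpy as np, cv2
from scipy.spatial.transform import Rotation as R
def ray(name,u,v,st=None):
    m=camera_model(name); f=200/np.tan(np.radians(m["fov_y"])/2)
    d=np.array([(u-m["cx"])/f,(v-m["cy"])/f]); s=d.copy()
    for _ in range(20): s=d/(1+m["k1"]*(s@s))
    if name=="wrist":
        T=np.eye(4); T[:3,:3]=R.from_euler('xyz',st["tool_rot"]).as_matrix(); T[:3,3]=st["eef_pos"]
        P=T@np.array(m["tool_from_camera"])
    else: P=np.array(m["pose"])
    w=P[:3,:3]@np.r_[s,1]; return P[:3,3],w/np.linalg.norm(w)
def atz(name,u,v,z,st=None):
    o,d=ray(name,u,v,st); return o+d*(z-o[2])/d[2]
def tri(rs):
    A=sum(np.eye(3)-np.outer(d,d) for o,d in rs); b=sum((np.eye(3)-np.outer(d,d))@o for o,d in rs)
    p=np.linalg.solve(A,b); return p,[np.linalg.norm(np.cross(p-o,d)) for o,d in rs]
E
python3 - <<'E'
from h import *
s=read_state(); print(s)
for n in("scene","top","wrist"): 
    print(n,camera_model(n))
a=get_image("scene");b=get_image("top")
cv2.imwrite("pics/scene.png",a);cv2.imwrite("pics/top.png",b)
E
```

```text
{'clock': 0.0, 'qpos': array([-1.28476804,  0.62938364,  0.03840407,  1.51838326, -0.02697883,
        0.99631652, -0.0200192 ]), 'qd': array([-0.0015113 , -0.00023573, -0.00044072,  0.0002336 ,  0.00088409,
       -0.00199662,  0.00010138]), 'tau': array([-4.61470972e-04, -5.63397825e+01,  1.22626137e+00, -1.93452519e+01,
        1.11175634e-02,  1.05503705e-02, -5.57857632e-06]), 'eef_pos': array([223.73598308, 609.5938494 , 230.35923015]), 'tool_rot': array([-3.13961904e+00,  2.40457351e-05,  2.78978702e+00]), 'force': array([0.3680036 , 0.19632182, 0.05323037]), 'torque': array([-0.03771364, -0.0187225 ,  0.00516972]), 'width': 85.24835173755966}
scene {'fov_y': 47.44045625068987, 'cx': 316.256424482458, 'cy': 197.77007514924279, 'k1': -0.05254745377542686, 'pose': array([[-4.44913826e-01,  4.62566575e-01, -7.66866254e-01,
         1.27534066e+03],
       [ 8.95522551e-01,  2.38909713e-01, -3.75448411e-01,
         4.20828830e+02],
       [ 9.54191108e-03, -8.53788213e-01, -5.20533034e-01,
         6.46187225e+02],
       [ 0.00000000e+00,  0.00000000e+00,  0.00000000e+00,
      
[... 264 characters left out ...]
e-02,  3.00958601e-03,
         5.69977160e+01],
       [ 1.98948303e-04, -1.97618783e-01, -9.80278928e-01,
         1.03645559e+03],
       [ 0.00000000e+00,  0.00000000e+00,  0.00000000e+00,
         1.00000000e+00]])}
wrist {'fov_y': 62.283975724748366, 'cx': 320.37283743528644, 'cy': 204.19944816768708, 'k1': -0.0036227451348254764, 'tool_from_camera': array([[-2.95109074e-05, -9.61178526e-01, -2.75927238e-01,
         6.91333197e+01],
       [ 9.99999699e-01,  1.85540565e-04, -7.53272883e-04,
        -9.62586642e-01],
       [ 7.75225415e-04, -2.75927177e-01,  9.61178231e-01,
        -1.43286835e+02],
       [ 0.00000000e+00,  0.00000000e+00,  0.00000000e+00,
         1.00000000e+00]])}
```

View pics/scene.png

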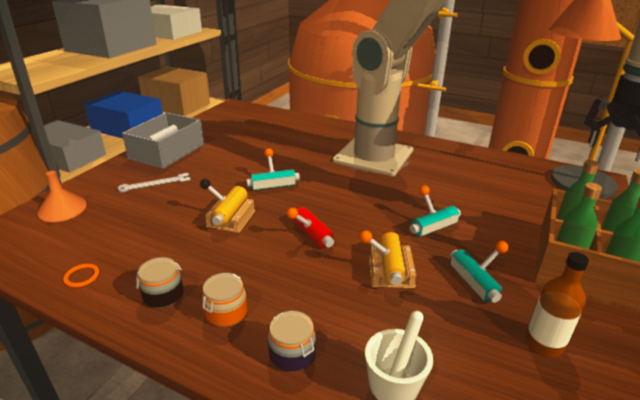

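View pics/top.png

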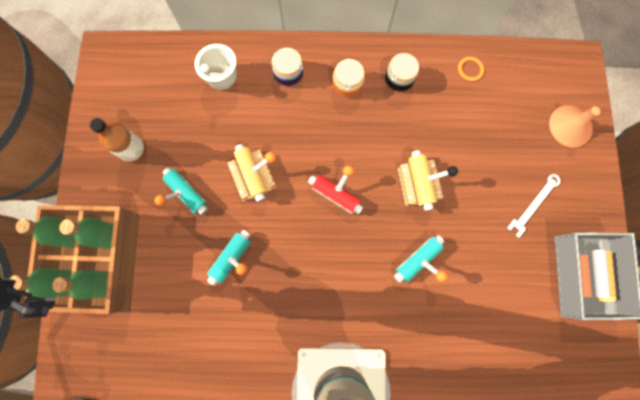

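Candidates for the target (scene / top pixels):
- Brass plug with orange knob, in a cradle: scene (392,258), top (251,173).
- Brass plug with black knob, in a cradle: scene (229,206), top (423,180).
- Red: scene (313,228), top (336,194).
- Turquoise: scene (273,180), (436,220) and (476,275).

I choose the brass one with the orange knob at top (270,158). Next is a close crop to check it.

```bash
python3 - <<'E'
import cv2,numpy as np
a=cv2.imread("pics/scene.png")[220:300,340:440];b=cv2.imread("pics/top.png")[130:210,210:310]
c=[cv2.resize(x,None,fx=4,fy=4,interpolation=cv2.INTER_CUBIC) for x in(a,b)]
cv2.imwrite("pics/crop1.png",np.hstack(c))
E
```

```text
(no output)
```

View pics/crop1.png

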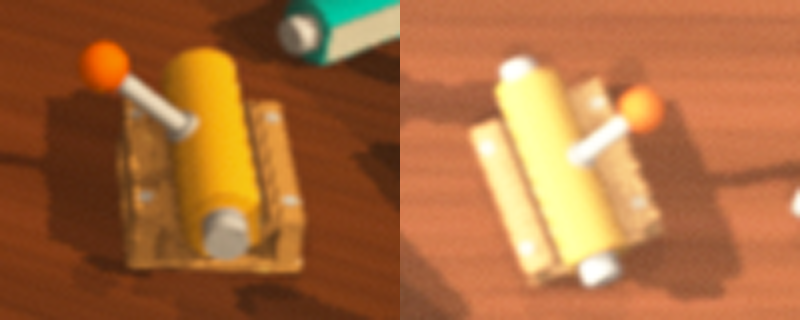

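The crop shows the brass plug in its cradle with the orange knob. The knob is at scene (366,236.5) and top (270,157.2); the plug's end stubs are at top (239.2,147) and (260,197).

```bash
python3 - <<'E'
from h import *
p,e=tri([ray("scene",366,236.5),ray("top",270,157.2)]); print("knob",p,e)
a=atz("top",239.2,147,41);b=atz("top",260,197,41); print(a,b,np.linalg.norm(a-b))
c=(a+b)/2; print("center",c)
ax=(a-b)/np.linalg.norm(a-b); ax[2]=0
yaw=np.arctan2(ax[1],ax[0]); print("x axis yaw",np.degrees(yaw))
y=np.array([-ax[1],ax[0],0]); d=p-c; print("knob rel: along",d@ax,"y",d@y,"z",d[2],"r",np.hypot(d@y,d[2]))
# scene
c2=[(340+225/4,220+235/4)]; print("scene stub",atz("scene",*c2[0],41))
# cradle corners top (z=37)
for q in[(475,128),(598,82),(658,228),(535,284)]: print("corner",atz("top",210+(q[0]-400)/4,130+q[1]/4,37))
E
```

```text
knob [548.15389277 178.7877673   91.03649579] [np.float64(1.068116800926479), np.float64(1.0681168009265096)]
[589.0538218 263.1447961  41.       ] [461.4209532  204.68301742  41.        ] 140.38493050447215
center [525.2373875  233.91390676  41.        ]
x axis yaw 24.609978257616376
knob rel: along -2.121829297509239 y -59.66200890113688 z 50.03649578740088 r 77.86659243091303
scene stub [587.66186369 263.14253567  41.        ]
corner [550.56703475 288.14207173  37.        ]
corner [581.80654473 211.96890088  37.        ]
corner [488.02285696 170.41145604  37.        ]
corner [451.50903313 244.97197519  37.        ]
```

Checks agree: the lean is 50°, the knob radius is 78 mm against 80 given, and the length with stubs is 140 mm. My plan is to align the jaws across the plug, straddle the knob loosely from above, and push it round with the -y finger. That way nothing can lift the plug.

```bash
cat >> h.py <<'E'
def shift(tgt,yaw=None):
    s=read_state(); M=R.from_euler('xyz',s["tool_rot"]).as_matrix()
    d=M.T@(np.array(tgt)-s["eef_pos"])/1000
    t=None if yaw is None else -((yaw-s["tool_rot"][2]+np.pi)%(2*np.pi)-np.pi)
    print("shift",d.round(4),"turn",t,"pos",s["eef_pos"].round(1),"rot",s["tool_rot"].round(3),"F",s["force"].round(1),"t",round(s["clock"],2))
E
python3 -c "
from h import *
shift([542.2,192.0,190],np.radians(204.6))"
```

```text
shift [-0.4428 -0.2823  0.041 ] turn -0.7811249989768081 pos [223.8 609.7 230.5] rot [-3.14  0.    2.79] F [-0.7  0.3  0.4] t 0.1
```

Call:
{"name": "move_arm", "arguments": {"series": [[[-0.045,-0.028,0.0],-0.08],[[-0.09,-0.056,0.0],-0.16],[[-0.135,-0.086,0.0],-0.24],[[-0.18,-0.115,0.0],-0.32],[[-0.225,-0.143,0.0],-0.4]], "claw": 1}}

```text
clock: 0.72
eef_pos: [386.5, 396.2, 230.5]
tool_rot: [-3.139, -0.001, -3.091]
force: [1.1, 0.3, -0.4]
width: 85.5
```

```bash
python3 -c "
from h import *
shift([542.2,192.0,190],np.radians(204.6))"
```

```text
shift [-0.1452 -0.2118  0.0408] turn -0.3784571029636741 pos [386.5 396.2 230.5] rot [-3.139e+00 -1.000e-03 -3.091e+00] F [ 1.1  0.3 -0.4] t 0.72
```

Call:
{"name": "move_arm", "arguments": {"series": [[[-0.03,-0.043,0.0],-0.08],[[-0.06,-0.086,0.0],-0.16],[[-0.09,-0.129,0.01],-0.24],[[-0.12,-0.17,0.02],-0.32],[[-0.145,-0.212,0.041],-0.378]]}}

```text
clock: 1.35
eef_pos: [543.7, 190.6, 189.8]
tool_rot: [-3.14, 0.0, -2.711]
force: [1.4, 0.7, 0.3]
width: 85.4
```

```bash
python3 -c "
from h import *
s=read_state();shift([542.2,192.0,190],np.radians(204.6))
im=get_image('wrist');cv2.imwrite('pics/w1.png',im)
np.save('s1.npy',s,allow_pickle=True)"
```

```text
shift [ 0.0007  0.0019 -0.0002] turn 0.0014104649200845643 pos [543.7 190.6 189.8] rot [-3.14   0.    -2.711] F [1.4 0.7 0.3] t 1.35
```

View pics/w1.png

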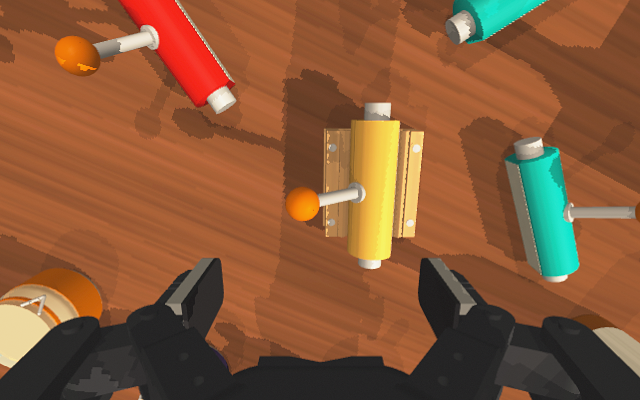

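The wrist view shows the orange knob at (302,204) and the brass plug upright in the picture, with end stubs at (377,108) and (370,264). The fingers are clear, and the neighbours (red and turquoise) are well away.

```bash
python3 -c "
from h import *
s=np.load('s1.npy',allow_pickle=True).item()
k=atz('wrist',302,204,92,s);a=atz('wrist',370,264,41,s);b=atz('wrist',377,110,41,s)
print(k,a,b,np.linalg.norm(a-b),np.degrees(np.arctan2(*(a-b)[1::-1])))
c=(a+b)/2;print(c)
p,e=tri([ray('wrist',302,204,s),ray('scene',366,236.5),ray('top',270,157.2)]);print(p,e)
y=np.array([-.416,.909,0]);x=np.array([.909,.416,0])
for q in(k,p):print((q-c)@y,(q-c)@x)
M=R.from_euler('xyz',s['tool_rot']).as_matrix();print('knob in tool',M.T@(p-s['eef_pos']),'ctr',M.T@(c-s['eef_pos']))
"
```

```text
[549.1437225  176.01260387  92.        ] [591.43942618 263.508158    41.        ] [461.14046286 203.65746245  41.        ] 143.38732719179043 24.670909959288853
[526.28994452 233.58281023  41.        ]
[548.58801731 177.88902466  91.22674376] [np.float64(1.981811872871774), np.float64(2.0579544549429833), np.float64(0.19122945173085718)]
-61.83848921625904 -3.175121662419225
-59.90164935832543 -2.899666627273093
knob in tool [  0.86439453 -13.42616191  98.59887329] ctr [ -2.11235342  46.57035917 148.73153748]
```

Call:
{"name": "move_arm", "arguments": {"series": [[[0.001,-0.001,0.04],0],[[0.001,-0.001,0.08],0],[[0.001,-0.001,0.105],0],[[0.001,-0.001,0.124],0],[[0.001,-0.001,0.124],0]]}}

```text
clock: 2.02
eef_pos: [543.9, 178.1, 60.9]
tool_rot: [-3.134, -0.009, -2.719]
force: [-0.6, 0.2, -0.5]
width: 85.5
```

```bash
python3 -c "
from h import *
s=read_state();shift([542.2,192.0,66],np.radians(204.6))
im=get_image('wrist');cv2.imwrite('pics/w2.png',im)"
```

```text
shift [-0.0042  0.0134 -0.0052] turn -0.006490812433023407 pos [543.9 178.1  60.9] rot [-3.134 -0.009 -2.719] F [-0.6  0.2 -0.5] t 2.02
```

View pics/w2.png

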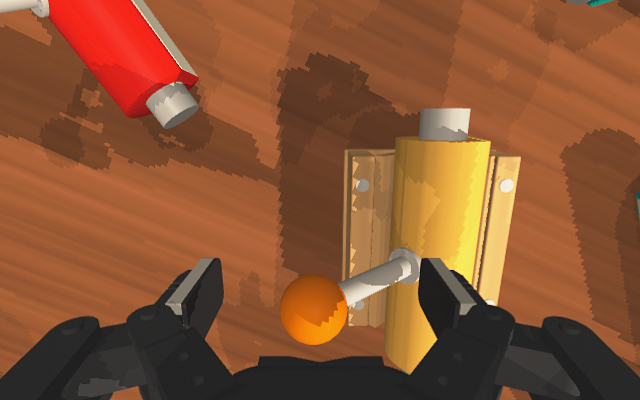

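The picture shows the knob at (313,310), centred between the fingers, with nothing touched. The tool ended about 13 mm to -y and 5 mm low, so I'll check tracking with a hold before pushing.

Call:
{"name": "move_arm", "arguments": {"series": [[[0,0,-0.003],0],[[-0.002,0.002,-0.005],0]]}}

```text
clock: 2.33
eef_pos: [546.4, 181.3, 68.2]
tool_rot: [-3.133, -0.005, -2.719]
force: [-0.2, 0.7, 0.0]
width: 85.4
```

```bash
python3 -c "
from h import *
s=read_state();print(s['qd'].round(3),s['qpos'].round(3));shift([542.2,192.0,66],np.radians(204.6))"
```

```text
[-0.03  -0.011 -0.009 -0.05  -0.012  0.057 -0.017] [-0.301  0.75  -0.115  1.852  0.165  0.554  1.467]
shift [-0.0006  0.0115  0.0021] turn -0.006904330359180477 pos [546.4 181.3  68.2] rot [-3.133 -0.005 -2.719] F [-0.2  0.7  0. ] t 2.33
```

Call:
{"name": "move_arm", "arguments": {"series": [[[0,0.006,0.001],0],[[0,0.012,0.002],0],[[0,0.018,0.002],0],[[0,0.021,0.002],0]]}}

```text
clock: 2.82
eef_pos: [537.4, 201.1, 65.9]
tool_rot: [-3.134, -0.005, -2.718]
force: [-0.4, -0.5, -0.3]
width: 85.0
```

```bash
cat >> h.py <<'E'
def cra():
    s=read_state(); d=s["eef_pos"]-[526.3,233.6,0]
    print("t",round(s["clock"],2),"x",(d@[.909,.416,0]).round(1),"y",(d@[-.416,.909,0]).round(1),"z",d[2].round(1),"rot",s["tool_rot"].round(3),"Fx,y,z",(s["force"]@[.909,.416,0]).round(1),(s["force"]@[-.416,.909,0]).round(1),s["force"][2].round(1),"qd",abs(s["qd"]).max().round(3))
    return s
E
python3 -c "
from h import *
cra()"
```

```text
t 2.83 x -3.5 y -34.1 z 65.9 rot [-3.134 -0.005 -2.718] Fx,y,z -0.6 -0.3 -0.3 qd 0.039
```

Call:
{"name": "move_arm", "arguments": {"series": [[[0,0.004,-0.003],0],[[0,0.008,-0.006],0],[[0,0.013,-0.01],0],[[0,0.018,-0.014],0],[[0,0.023,-0.018],0]]}}

```text
clock: 3.45
eef_pos: [528.0, 222.7, 84.2]
tool_rot: [-3.134, -0.005, -2.719]
force: [-0.8, 1.0, -0.2]
width: 85.3
```

```bash
python3 -c "
from h import *
cra()
a=get_image('wrist')
cra()
b=cv2.resize(get_image('scene')[200:300,330:450],None,fx=4,fy=4,interpolation=cv2.INTER_CUBIC)
cv2.imwrite('pics/m1.png',np.hstack([cv2.resize(a,(400,250)),cv2.resize(b,(300,250))]))"
```

```text
t 3.45 x -3.0 y -10.6 z 84.2 rot [-3.134 -0.005 -2.719] Fx,y,z -0.3 1.2 -0.2 qd 0.076
t 3.5 x -2.8 y -8.9 z 84.6 rot [-3.135 -0.004 -2.717] Fx,y,z -0.1 0.6 -0.7 qd 0.016
```

View pics/m1.png

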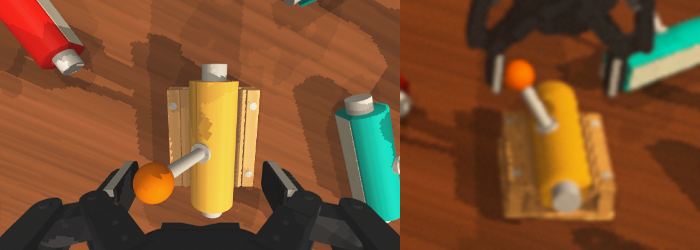

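The knob is being pushed by the left finger and the plug is rolling; the lever is at about 30° and the plug still lies in its V. I'll check the turquoise neighbour's clearance before continuing.

```bash
python3 -c "
from h import *
p,e=tri([ray('scene',425,190),ray('top',240.5,268.5)]);print(p,e)
d=p-[526.3,233.6,0];print(d@[.909,.416,0],d@[-.416,.909,0])
p,e=tri([ray('scene',502,246),ray('top',160,200)]);print(p,e)
d=p-[526.3,233.6,0];print(d@[.909,.416,0],d@[-.416,.909,0])"
```

```text
[286.501204   236.02131566  81.25030552] [np.float64(0.24279236869575527), np.float64(0.24279236869575865)]
-216.96983825126608 101.95727507468627
[441.89013737 437.35559692  83.06655153] [np.float64(1.207652842625247), np.float64(1.2076528426251738)]
8.033763192463235 220.32834045296914
```

Call:
{"name": "move_arm", "arguments": {"series": [[[0,0.004,-0.002],0],[[0,0.008,-0.004],0],[[0,0.012,-0.005],0]]}}

```text
clock: 3.92
eef_pos: [522.2, 235.6, 89.1]
tool_rot: [-3.136, -0.005, -2.716]
force: [-0.1, -0.2, 0.8]
width: 85.0
```

```bash
python3 -c "
from h import *
cra()"
```

```text
t 3.92 x -2.9 y 3.6 z 89.1 rot [-3.136 -0.005 -2.716] Fx,y,z -0.2 -0.1 0.8 qd 0.057
```

Call:
{"name": "move_arm", "arguments": {"series": [[[0,0.003,-0.001],0],[[0,0.006,-0.001],0],[[0,0.009,-0.002],0],[[0,0.012,-0.002],0],[[0,0.014,-0.002],0]]}}

```text
clock: 4.55
eef_pos: [516.3, 248.6, 91.0]
tool_rot: [-3.136, -0.005, -2.716]
force: [-0.4, 0.5, 0.3]
width: 85.7
```

```bash
python3 -c "
from h import *
cra()
a=get_image('wrist')
cra()
b=cv2.resize(get_image('scene')[200:300,330:450],None,fx=4,fy=4,interpolation=cv2.INTER_CUBIC)
cv2.imwrite('pics/m2.png',np.hstack([cv2.resize(a,(400,250)),cv2.resize(b,(300,250))]))"
```

```text
t 4.55 x -2.8 y 17.8 z 91.0 rot [-3.136 -0.005 -2.716] Fx,y,z -0.1 0.6 0.3 qd 0.028
t 4.6 x -2.8 y 18.2 z 91.0 rot [-3.136 -0.005 -2.716] Fx,y,z -0.1 -0.6 0.1 qd 0.005
```

View pics/m2.png

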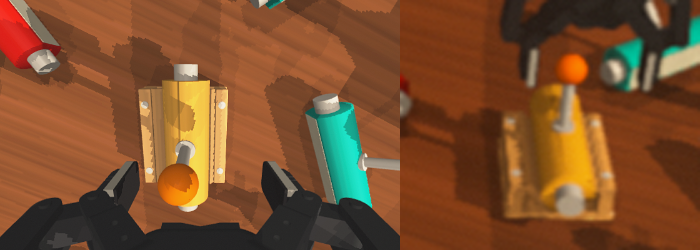

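The knob has left the finger and the lever looks upright (wrist knob (179,184), finger edge at 135 in the reduced picture). I'll retreat slowly straight up and verify.

Call:
{"name": "move_arm", "arguments": {"series": [[[0,0,-0.006],0],[[0,0,-0.014],0],[[0,0,-0.024],0],[[0,0,-0.034],0],[[0,0,-0.044],0]]}}

```text
clock: 5.28
eef_pos: [516.5, 249.1, 136.0]
tool_rot: [-3.136, -0.004, -2.716]
force: [1.4, -0.0, 0.6]
width: 85.4
```

Call:
{"name": "move_arm", "arguments": {"series": [[[0,0,-0.012],0],[[0,0,-0.03],0],[[0,0,-0.05],0],[[0,0,-0.07],0],[[0,0,-0.08],0]]}}

```text
clock: 5.9
eef_pos: [517.1, 249.9, 217.5]
tool_rot: [-3.136, -0.002, -2.716]
force: [0.2, 0.4, -0.2]
width: 85.5
```

```bash
python3 -c "
from h import *
s=cra();np.save('s2.npy',s,allow_pickle=True)
a=get_image('wrist');b=get_image('scene');c=get_image('top')
cv2.imwrite('pics/f_s.png',b)
f=lambda i:cv2.resize(i,(400,320),interpolation=cv2.INTER_CUBIC)
cv2.imwrite('pics/f.png',np.hstack([f(a[120:400,140:490]),f(b[205:285,340:440])]))"
```

```text
t 5.9 x -1.6 y 18.6 z 217.5 rot [-3.136e+00 -2.000e-03 -2.716e+00] Fx,y,z 0.4 0.3 -0.2 qd 0.173
```

View pics/f.png

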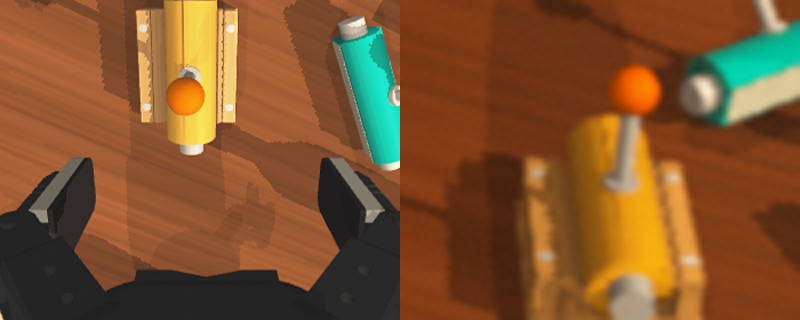

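```bash
python3 -c "
from h import *
s=np.load('s2.npy',allow_pickle=True).item()
for r in ([ray('wrist',302.8,204.9,s),ray('scene',398.8,227.8)],):
  p,e=tri(r);d=p-[526.3,233.6,0];print(p,e,d@[.909,.416,0],d@[-.416,.909,0])
for n,u,v,t in(('wrist',302.8,204.9,s),('scene',398.8,227.8,None)):
  d=atz(n,u,v,118,t)-[526.3,233.6,0];print(n,d@[.909,.416,0],d@[-.416,.909,0])
s=cra()
c=get_image('top');b=get_image('scene');w=get_image('wrist')
f=lambda i:cv2.resize(i,(400,320),interpolation=cv2.INTER_CUBIC)
cv2.imwrite('pics/f2.png',np.vstack([np.hstack([f(c[130:210,210:310]),f(b[205:285,340:440])]),cv2.resize(np.hstack([c[120:220,300:480],b[170:270,190:370]]),(800,222))]))
"
```

```text
[523.30832246 237.67210799 116.48496915] [np.float64(1.8550439082236705), np.float64(1.8550439082236745)] -1.025437958077004 4.946084014470646
wrist -1.8181234326314324 3.2214121897115486
scene 1.5229900883984695 6.338207859067118
t 6.05 x -2.1 y 18.6 z 216.3 rot [-3.136e+00 -3.000e-03 -2.716e+00] Fx,y,z 0.1 -0.4 0.3 qd 0.02
```

View pics/f2.png

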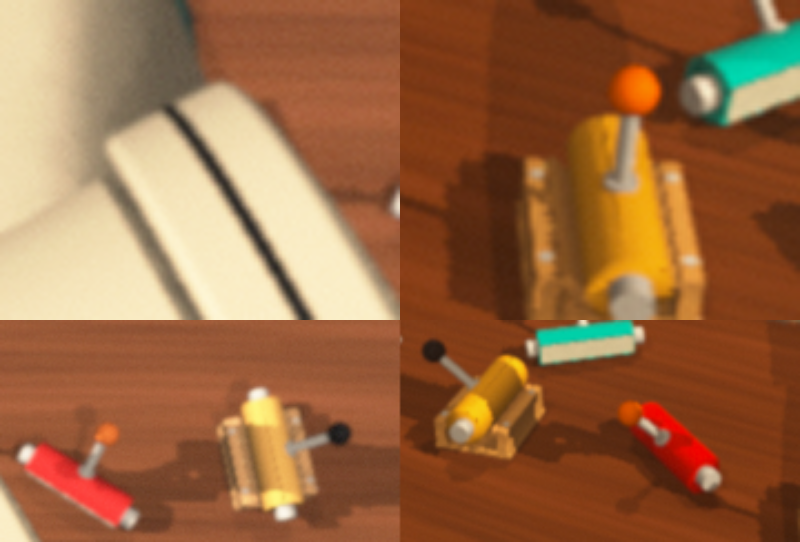

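```bash
python3 -c "
from h import *
cra();print(finish_job())"
```

```text
t 6.2 x -2.8 y 18.6 z 215.2 rot [-3.136 -0.006 -2.716] Fx,y,z 0.4 1.1 0.0 qd 0.004
the job is handed in; nothing more can be done
None
```

The orange-knobbed plug is bedded in its cradle with its lever upright, and the job was handed in at 6.2 s. I straddled the knob with the open jaws and pushed it round the arc with one finger, without gripping. The lever left the finger near the end and came upright by itself, and I then raised the gripper well clear.

- **Final position:** the knob measured at cradle y about +5 mm and 116.5 mm high, against +3 and 118 mm expected. Taken alone at 118 mm height, the wrist camera gave +3.2 mm and the scene camera +6.3 mm. That 3 mm disagreement is about the calibration error, so the lever is upright to about 2°. Two scene pictures a moment apart looked the same.
- **Forces and neighbours:** the force readings never rose above noise, about 1.5 N. The black-knobbed plug looked undisturbed, with its lever still leaning as before.
- **What went wrong:** the fast descent ended about 13 mm off sideways and 5 mm low, with nothing touched. I corrected it before pushing. In the last check the arm blocked the top camera's view of the target plug.

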